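Clear the banding wheel

ROBOT

A 6-joint arm with a two-finger parallel gripper is mounted at the origin on the work surface. World frame = base frame: x ahead of the robot, y to its left, z up, the work surface at z = 0. Lengths are in m, angles in rad, forces in N, time in s.
With the tool pointing down it reaches from about 0.375 to 0.975 m from the base axis. Payload 3.8 kg.
Tool frame: the origin (TCP) lies midway between the tips of the shut fingers; the grasp point (between the pads) lies 19 mm behind it; z points along the fingers, y is the line along which they close (so a half turn about z gives the same grasp; the last joint's range is limited). The gripper opens to 88 mm and grips with 3 to 60 N. Pads are 18 mm wide; open, the fingers measure 123 mm over their backs; the gripper's body (75 mm by 187 mm) begins 45 mm behind the grasp point.
Start: joints at [1.08, 0.264, 1.604, -0, 1.274, -0.037], TCP at [0.296, 0.607, 0.239] pointing down, gripper open.
Joint ranges: [-2.63, 2.63], [-0.94, 2.18], [0.31, 2.57], [-1.31, 4.45], [0, 2.66], [-2.55, 2.55]. Speed limits (rad/s): [2.57, 2.57, 3.14, 3.14, 3.14, 3.14].

INTERFACE

Orientations are given as a rotation vector (axis times angle).
In Python, from cell import manip, inverse_kinematics, cams, order gives the robot as it stands. Calls block until the motion is done:
- manip.move_pose(position, orientation): joint-space move of the TCP to a pose.
- manip.move_linear(position, rate=0.15, rot=None): straight line of the TCP; rot=None keeps the orientation; rate is the mean speed in m/s.
- manip.set_joints(angles): joint-space move.
- manip.set_gripper(opening, force=None): finger opening in m; force is the grip in N (None keeps the last); returns when the fingers have stopped.
- manip.dwell(seconds).
- inverse_kinematics(position, orientation): joint angles nearest the present ones, or None.
- manip.state(): the state.
- cams.capture(name): name is "scene" or "top" or "wrist"; returns a dict with "image" (384x512x3 uint8, blue, green, red), "z_map" (384x512 float32, m along the optical axis (not along the pixel's ray), 0 where there is no reading), "intrinsics" (3x3 intrinsics, pixels), "position" and "orientation" of the camera in the world; the wrist camera has in their place "T_tool_cam" (4x4, takes a point from camera to tool coordinates, whose origin is the TCP and whose axes are the flange's). Camera axes: x right, y down, z forward; pixel columns grow to the right and rows downward; lengths in m; the calibration is good to about 2 mm. A picture is of the moment at which its call begins: read the wrist's pose just before it.
A pose or a line that the arm cannot do raises manip.IKError and nothing moves.
- order.close_job(): hands the job in; it is judged then, once.
The state is a dict: "clock": time; "joint_pos": joint angles; "joint_velocities": joint speeds; "tau": joint torques, N m; "tool_pos": TCP position; "tcp_rot": TCP orientation; "contact_force": force on the tool from outside, world axes, zero at the start; "moment": the same for the moment, N m; "gripper_width": finger opening in m; "grasp_force": force on a finger pad.
Only numpy, scipy, OpenCV 4.12 (cv2) and the standard library are available. Lean on these libraries where they do the work, as an engineer would, in place of code of your own. Each camera call takes 0.05 s, during which the arm holds its last target. There are 200 camera calls.

TASK

The banding wheel is wanted for the next pot. Lift the bisque teapot off it, keeping it upright, and set it down gently with its whole foot on the wooden ware board, and clear the three dry clay offcuts from the wheel into the blue reclaim tub. Leave the cup, the two plates, the brush and the spur where they are.

Things in the scene. Friction and masses are not known exactly. Their poses are not given: they have to be found in the camera images.
- wheel_top (a point): Banding wheel: black cast iron, round foot 184 mm across on the marble, bearing column, and a flat round head 300 mm in diameter with centring grooves, its top 70 mm above the marble. This point is the middle of the head's top. The foot stays put; the head turns on a vertical axis against slight friction, so a push off its centre spins it
- teapot: Cream bisque teapot, lid off, about 0.6 kg, 175 mm tall, near the middle of the wheel. Origin: centre of the underside, z up. Foot 88 mm across, belly 120 mm across at 45 mm up, open mouth 70 mm across at 96 mm up; spout along own +x, tip 100 mm from the axis, 94 mm up. Rigid round-bar handle, 14 mm thick, arching over the mouth in its x-z plane from x = -50 to +50 mm
- teapot_grip (a point): Middle of the teapot handle's level top run: a 14 mm round bar, 60 mm long along the teapot's own x, this point on its centre line straight above the middle of the foot, 168 mm above the underside. Free space of 65 mm between bar and mouth; axes as the teapot's
- scrap_a: Hard dry clay offcut, red-brown, 84 x 40 x 34 mm (its x, y, z), about 0.17 kg, lying flat on the wheel head by the teapot. Origin at its middle, half its height above the wheel; z up as it lies. Its two long sides (facing own -y and +y) are flat and parallel, 40 mm apart; top and ends are ragged and sloping
- scrap_b: The same kind of offcut, 74 x 44 x 38 mm, about 0.19 kg, sides (facing own -y and +y) 44 mm apart; origin at its middle
- scrap_c: The same kind of offcut, 92 x 36 x 32 mm, about 0.16 kg, sides (facing own -y and +y) 36 mm apart; origin at its middle
- ware_board: Plain light wooden ware board, 360 mm (own x) x 220 mm (own y), 18 mm thick, lying fixed on the marble on one side of the wheel. Origin: centre of the underside. Two stacked plates with a cup on them stand on its +x half; its -x end, the one nearer the robot, is empty for 150 mm or more
- reclaim_tub: Blue open plastic tub for clay scraps, empty, fixed on the marble on the other side of the wheel: 280 mm (own x) x 220 mm (own y) outside, rim 100 mm high (lip to 104 mm), walls and floor 4 mm. Origin: centre of the underside
- yunomi: Shino-glazed handleless cup, cream with orange flush, 76 mm across and 86 mm tall, standing loose in the upper plate (its top 128 mm above the marble). Origin: centre of the underside. Leave alone
- glaze_brush: Rubber-tipped glaze brush, 207 mm long (from 110 mm towards own -x to 97 mm towards +x), 15 mm thick, lying on the marble beyond the wheel. Leave alone
- spur: Grey three-armed ceramic kiln spur, 78 mm across, 30 mm high, on the marble beyond the wheel, to one side. Origin: centre of the underside. Leave alone
- plate_under: Lower of two stacked pink bisque dessert plates on the ware board: 180 mm across, 25 mm high, the stack 37 mm. Origin: centre of the underside. Leave alone
- plate_top: The upper plate of the stack, like the lower, its underside 12 mm above the lower one's. Leave alone

How it is judged:
By the outcome, as a careful person would: the job done as asked, in the order asked, and still so for the second after the job is handed in, with the robot touching nothing.
It also fails if it takes over 70 s, if anything falls off the work surface, if the arm or the gripper's body presses on something with over 40 N, if the wrist force passes 120 N, or if a joint passes its speed limit or range.

## Working session

There is one attempt and no reset: what is moved stays moved. The work goes in short steps, each a Python script; the robot and the scene stay as the last script left them, time stands still between calls to the robot, and variables do not carry over. Pictures are saved under pics/ and viewed, at most 10 in all, crops included, and the job is handed in when it is done.

```bash
ls; mkdir -p pics; cat > h.py <<'E'
import numpy as np, cv2
from scipy.spatial.transform import Rotation as R
from cell import manip, inverse_kinematics, cams, order
def cap(name):
    s=manip.state(); c=cams.capture(name); K=np.array(c["intrinsics"])
    z=c["z_map"]; v,u=np.mgrid[:z.shape[0],:z.shape[1]]
    P=np.stack([(u-K[0,2])/K[0,0]*z,(v-K[1,2])/K[1,1]*z,z],-1)
    if name=="wrist":
        T=np.array(c["T_tool_cam"]); P=P@T[:3,:3].T+T[:3,3]
        P=P@R.from_rotvec(s["tcp_rot"]).as_matrix().T+s["tool_pos"]
    else:
        o=np.array(c["orientation"]); M=o if o.shape==(3,3) else R.from_rotvec(o).as_matrix() if o.size==3 else None
        P=P@M.T+np.array(c["position"])
    P[z==0]=np.nan
    return c["image"],P
def down(yaw):  # tool z down; finger-closing axis (tool y) at world angle yaw
    yy=np.array([np.cos(yaw),np.sin(yaw),0]); zz=np.array([0,0,-1.]); xx=np.cross(yy,zz)
    return R.from_matrix(np.stack([xx,yy,zz],1)).as_rotvec()
E
python3 - <<'E'
from h import *
for n in ("top","scene"):
    im,P=cap(n); cv2.imwrite(f"pics/{n}.png",im); np.save(f"pics/{n}.npy",P)
c=cams.capture("top"); print(c["position"],c["orientation"],c["intrinsics"])
print(manip.state())
print([P[r,q].round(3).tolist() for r,q in ((200,256),(300,256))])
E
```

```text
pics
[0.36466302 0.0159487  1.65525015] [-2.11484503  2.15443584 -0.18669554] [[477.38371104   0.         255.35451358]
 [  0.         477.38371104 192.78028005]
 [  0.           0.           1.        ]]
{'clock': 0.15, 'joint_pos': array([ 1.08006439e+00,  2.64561539e-01,  1.60504657e+00,  1.11164978e-05,
        1.27365928e+00, -3.68932045e-02]), 'joint_velocities': array([ 1.94875429e-04, -2.80037713e-03, -3.50206840e-03,  4.94825343e-05,
       -9.60356810e-04, -3.56055203e-04]), 'tau': array([ 2.67671603e-04, -5.02849889e+01, -3.57468760e+01,  7.31206569e-02,
        2.49497860e-02, -9.73953001e-05]), 'tool_pos': array([0.2956765 , 0.60620417, 0.23769393]), 'tcp_rot': array([-7.06690096e-01, -3.06061741e+00,  2.53493916e-03]), 'contact_force': array([0.40220121, 0.94620064, 1.44988637]), 'moment': array([0.03174952, 0.02732276, 0.02238235]), 'grasp_force': 0.0, 'gripper_width': 0.08846958417395583}
[[0.641, -0.016, 0.147], [0.792, 0.119, 0.0]]
```

View pics/top.png

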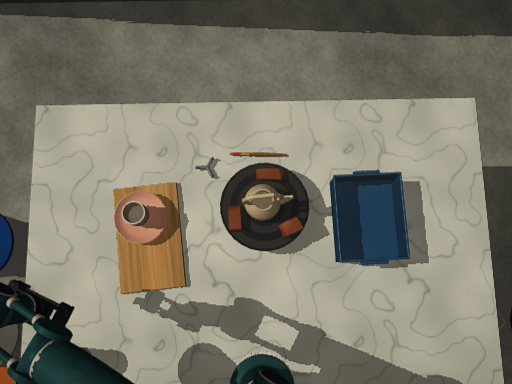

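View pics/scene.png

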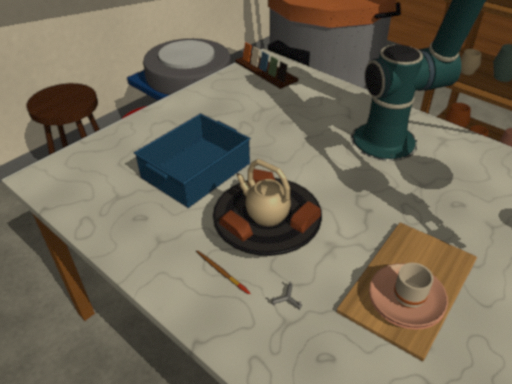

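The top view shows the teapot at about (263,202), with its handle running along the columns and its spout to the right. The scraps are at (268,174), (235,218) and (290,228). The board is on the left with its empty end towards the robot, around (152,265), and the tub is on the right at (370,217). Next I'll measure these from the top cloud.

```bash
python3 - <<'E'
from h import *
im=cv2.imread("pics/top.png"); P=np.load("pics/top.npy"); hsv=cv2.cvtColor(im,cv2.COLOR_BGR2HSV)
Z=P[...,2]; v,u=np.mgrid[:384,:512]
def rect(m,n):
    pts=P[m]; 
    r=cv2.minAreaRect(pts[:,:2].astype(np.float32)*1000); print(n,m.sum(),np.round(r[0],1),np.round(r[1],1),round(r[2],1),"z med/max",np.median(pts[:,2]).round(4),pts[:,2].max().round(4))
win=(u>215)&(u<315)&(v>155)&(v<255)
h=win&(Z>.222); rect(h,"handle")
hp=P[h]; c=hp[:,:2].mean(0); w,V=np.linalg.eigh(np.cov((hp[:,:2]-c).T)); print(c,V[:,1])
wl=win&(abs(Z-.07)<.006); 
q=P[wl][:,:2]; (cx,cy),rad=cv2.minEnclosingCircle(q.astype(np.float32)); print("wheel",cx,cy,rad,np.median(P[wl][:,2]))
red=((hsv[...,0]<11)&(hsv[...,1]>110)&win&(Z>.085)&(Z<.125)).astype(np.uint8)
n,L,S,C=cv2.connectedComponentsWithStats(red)
for i in range(1,n):
    if S[i,4]>60: rect(L==i,f"scrap px{C[i].round()}")
rect((u>108)&(u<195)&(v>178)&(v<300)&(abs(Z-.018)<.005),"board")
blue=(hsv[...,0]>95)&(hsv[...,0]<125)&(hsv[...,1]>120)&(u>320)&(u<420)
rect(blue&(Z>.092)&(Z<.115),"tub rim")
rect((u>108)&(u<195)&(v>178)&(v<300)&(Z>.026),"plates+cup")
sp=win&(Z>.145)&(Z<.175); s=P[sp][:,:2]; print("spout far", s[np.argsort(s@V[:,1])[[0,1,-2,-1]]])
E
```

```text
handle 162 [599.3 -14.3] [ 14.8 106.6] 5.1 z med/max 0.2431 0.2526
[ 0.59841876 -0.01381655] [-0.0920227   0.99575691]
wheel 0.5932120084762573 -0.023082133382558823 0.1499030590057373 0.07092190916169139
scrap px[269. 174.] 297 [696.6 -40.7] [87.1 38.2] 89.0 z med/max 0.1008 0.1121
scrap px[234. 218.] 301 [550.7  76.7] [80.8 40. ] 2.7 z med/max 0.1034 0.1146
scrap px[290. 226.] 299 [ 518.7 -106.7] [43.9 69.3] 24.6 z med/max 0.1073 0.1216
board 3635 [509.3 367.3] [373.7 236.9] 5.7 z med/max 0.0184 0.023
tub rim 834 [ 545.8 -368.1] [304.6 226.6] 1.9 z med/max 0.1034 0.1141
plates+cup 2366 [502.1 371.7] [347.1 216.1] 7.0 z med/max 0.0492 0.1388
spout far [[ 0.61050363 -0.11524262]
 [ 0.60754535 -0.11526984]
 [ 0.58728633  0.04617053]
 [ 0.59036965  0.04924415]]
```

```bash
python3 - <<'E'
from h import *
manip.move_pose([.599,-.014,.40],down(.092))
im,P=cap("wrist"); cv2.imwrite("pics/w1.png",im); np.save("pics/w1.npy",P)
h=(P[...,2]>.236)&(P[...,2]<.26)&(np.hypot(P[...,0]-.599,P[...,1]+.014)<.07)
hp=P[h]; r=cv2.minAreaRect(hp[:,:2].astype(np.float32)*1000); print(h.sum(),r,hp[:,2].max(),np.median(hp[:,2]))
w,V=np.linalg.eigh(np.cov(hp[:,:2].T)); print(V[:,1],hp.mean(0))
s=manip.state(); print(s["clock"],s["tool_pos"],s["joint_pos"])
for z in(.27,.17):
  print(inverse_kinematics([.405,.357,z],down(.092)),inverse_kinematics([.405,.357,z],down(.7)))
E
```

```text
1251 ((600.8375244140625, -12.713626861572266), (13.472053527832031, 85.61984252929688), 5.743109703063965) 0.24733444463798257 0.24385826149701542
[-0.09446465  0.99552822] [ 0.60077749 -0.01034476  0.24316058]
2.7167 [ 0.59900192 -0.01310041  0.3996615 ] [-6.35590403e-02  6.46217212e-02  1.54397393e+00  2.12915850e-04
  1.53353023e+00 -1.56942293e-01]
[ 6.76351714e-01 -1.11138236e-02  1.85396784e+00 -4.44089210e-16
  1.29873864e+00  5.84351714e-01] [ 6.76351714e-01 -1.11138236e-02  1.85396784e+00 -8.88178420e-16
  1.29873864e+00 -2.36482860e-02]
[ 6.76351714e-01  6.35636542e-02  1.96698429e+00 -4.44089210e-16
  1.11104471e+00  5.84351714e-01] [ 6.76351714e-01  6.35636542e-02  1.96698429e+00 -8.88178420e-16
  1.11104471e+00 -2.36482860e-02]
```

View pics/w1.png

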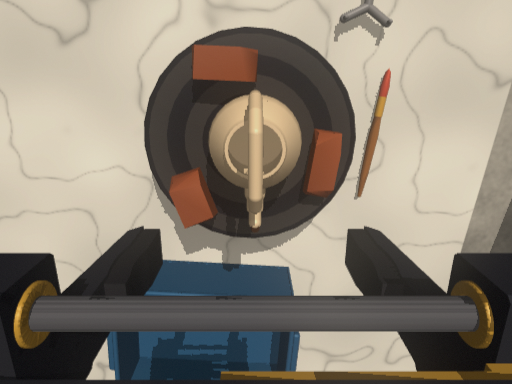

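The wrist view shows the handle bar running from (255,95) to (255,220) and the three scraps clear of the finger path. The bar's top is at z 0.246, as expected. I'll grasp it and lift.

```bash
python3 - <<'E'
from h import *
rv=down(.0945)
manip.set_gripper(.05)
manip.move_pose([.6008,-.0135,.30],rv)
manip.move_linear([.6008,-.0135,.219],rate=.12)
manip.set_gripper(0.0,force=40)
s=manip.state(); print(s["gripper_width"],s["grasp_force"],s["contact_force"],s["tool_pos"])
manip.move_linear([.6008,-.0135,.24],rate=.06)
manip.move_linear([.6008,-.0135,.32],rate=.15)
manip.dwell(.2)
s=manip.state(); print(s["clock"],s["gripper_width"],s["grasp_force"],s["contact_force"],s["moment"],s["tool_pos"])
im,P=cap("scene"); cv2.imwrite("pics/s2.png",im[100:300,150:400].repeat(2,0).repeat(2,1))
E
```

```text
0.012077911725508324 39.221419394016266 [-2.59516072  0.11125801  2.49105099] [ 0.60058056 -0.01353394  0.21922168]
6.7833 0.012137329792153777 40.08284121751785 [ 0.16546068 -0.17347242 -5.83754569] [-0.02139994  0.04065919 -0.00995751] [ 0.5999167  -0.01343935  0.31797423]
```

View pics/s2.png

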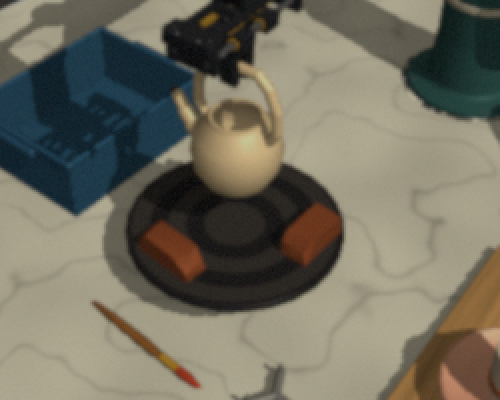

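The teapot hangs upright in the gripper, centred at about (240,150) in the crop, and 6 N is carried. Now I'll set it on the board.

```bash
python3 - <<'E'
from h import *
x,y=.405,.357
manip.move_linear([x,y,.32],rate=.25)
manip.move_linear([x,y,.182],rate=.12)
manip.dwell(.2)
f0=manip.state()["contact_force"][2]; z=.182
while z>.160:
    z-=.0015; manip.move_linear([x,y,z],rate=.03)
    s=manip.state()
    if s["contact_force"][2]-f0>3: break
manip.dwell(.2); s=manip.state(); print(z,f0,s["contact_force"],s["moment"],s["tool_pos"],s["clock"])
E
```

```text
0.16549999999999998 -6.338690772537041 [-2.68515097 -1.43691778  6.25885232] [-0.20658943  0.45796804 -0.02204082] [0.40567367 0.35762935 0.16729743] 13.1083
```

```bash
python3 - <<'E'
from h import *
x,y=.405,.357
manip.move_linear([x,y,.1665],rate=.03)
manip.set_gripper(.02,force=5); manip.set_gripper(.05)
manip.move_linear([x,y,.20],rate=.1); manip.move_linear([x,y,.30],rate=.25)
manip.set_gripper(.07)
manip.move_pose([.55,-.02,.40],down(.05)); manip.dwell(.2)
for n in("wrist","top"):
    im,P=cap(n); cv2.imwrite(f"pics/{n}3.png",im); np.save(f"pics/{n}3.npy",P)
    hsv=cv2.cvtColor(im,cv2.COLOR_BGR2HSV)
    red=((hsv[...,0]<11)&(hsv[...,1]>110)&(P[...,2]>.09)&(P[...,2]<.125)&(np.hypot(P[...,0]-.593,P[...,1]+.023)<.15)).astype(np.uint8)
    k,L,S,C=cv2.connectedComponentsWithStats(red)
    for i in range(1,k):
        if S[i,4]>60:
            q=P[L==i]; r=cv2.minAreaRect(q[:,:2].astype(np.float32)*1000); print(n,S[i,4],C[i].round(),np.round(r[0],1),np.round(r[1],1),round(r[2],1),np.median(q[:,2]),q[:,2].max())
h=(P[...,2]>.178)&(np.hypot(P[...,0]-x,P[...,1]-y)<.08); q=P[h]
print("teapot handle",len(q),cv2.minAreaRect(q[:,:2].astype(np.float32)*1000),q[:,2].max())
print(manip.state()["clock"])
E
```

```text
wrist 2165 [260.  62.] [554.2  78.8] [81.7 40. ] 2.9 0.10374848370573042 0.10732489738064782
wrist 1681 [361. 161.] [697.9 -41.1] [85.6 36.6] 87.3 0.10136419276073072 0.10470434710510895
wrist 1594 [229. 200.] [ 520.7 -104.5] [44.7 68.1] 25.7 0.10743336608555523 0.11069881341751903
top 241 [233. 217.] [549.9  80.7] [33.2 79.4] 89.9 0.10342364220707134 0.11470698431501192
top 73 [287. 227.] [513.4 -92.3] [16.7 51.6] 87.1 0.10678263452516679 0.11623645182147446
teapot handle 142 ((403.9464111328125, 355.5232849121094), (13.595868110656738, 101.82911682128906), 5.574775695800781) 0.2008390891653098
17.6417
```

View pics/top3.png

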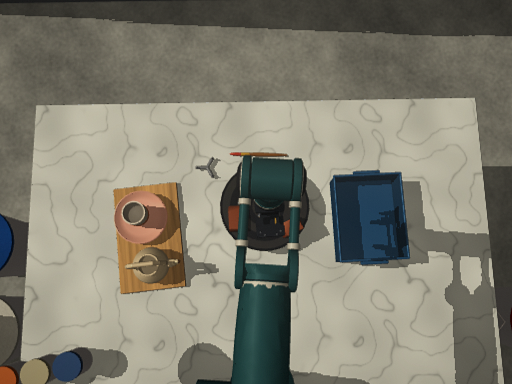

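View pics/wrist3.png

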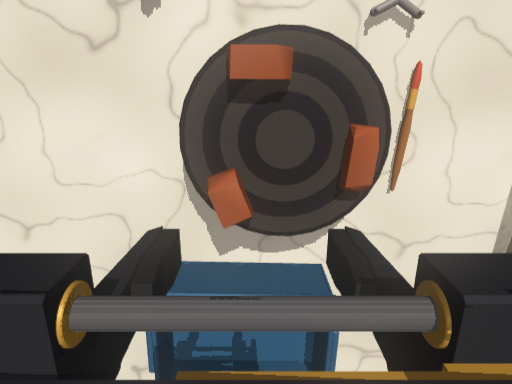

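The top view shows the teapot standing on the empty end of the board at (150,265), clear of the plates. The wrist view shows scraps at (260,62), (361,157) and (230,198) on a wheel that hasn't turned. I'll clear all three, checking each grip.

```bash
python3 - <<'E'
from h import *
import sys
ty=np.deg2rad(1.9)
jobs=[(.5207,-.1045,25.7,.044,-.07),(.698,-.0411,-2.7,.036,.0),(.5542,.0788,-87.1,.040,.07)]
for x,y,a,w,dx in jobs:
    manip.set_gripper(w+.026)
    manip.move_pose([x,y,.16],down(np.deg2rad(a)))
    manip.move_linear([x,y,.0755],rate=.12)
    manip.set_gripper(0,force=25); s=manip.state()
    print("grip",s["gripper_width"],s["grasp_force"],s["contact_force"].round(1),s["tool_pos"].round(4))
    if s["gripper_width"]<w-.008: sys.exit("miss")
    manip.move_linear([x,y,.20],rate=.2); s=manip.state(); print(s["gripper_width"],s["contact_force"].round(1))
    if s["gripper_width"]<w-.008: sys.exit("lost")
    tx,tyy=.546+dx*np.cos(ty),-.368+dx*np.sin(ty)
    manip.move_pose([tx,tyy,.20],down(ty))
    manip.move_linear([tx,tyy,.052],rate=.2)
    manip.set_gripper(w+.02)
    manip.move_linear([tx,tyy,.20],rate=.25); print(manip.state()["clock"])
manip.move_pose([.42,-.05,.38],down(0)); manip.dwell(.1)
im,P=cap("scene"); cv2.imwrite("pics/s4.png",im); im,P=cap("top"); cv2.imwrite("pics/t4.png",im); print(manip.state()["clock"])
E
```

```text
grip 0.043701565899134855 24.935301477089524 [-1.5 -0.3  3.6] [ 0.5209 -0.1047  0.076 ]
0.04404791936505117 [ 0.5  0.3 -2.1]
24.1667
grip 0.035614926591283 25.000523552298546 [-0.1 -0.2  3.7] [ 0.6982 -0.0411  0.0762]
0.035625243620470363 [-0.8  0.2 -1.3]
31.5
grip 0.040087776633710916 24.999748170375824 [-1.7 -0.4  3. ] [0.5546 0.0789 0.0761]
0.039838518458545406 [-0.4  0.1 -2.2]
39.9917
41.7167
```

```bash
python3 - <<'E'
import cv2,numpy as np
a=cv2.imread("pics/s4.png");b=cv2.imread("pics/t4.png")
cv2.imwrite("pics/c4.png",np.hstack([a[100:370,120:512],b[130:400:,100:420][:254]if 0 else cv2.copyMakeBorder(b[130:384,100:420],0,16,0,0,0)]))
E
```

```text
(no output)
```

View pics/c4.png

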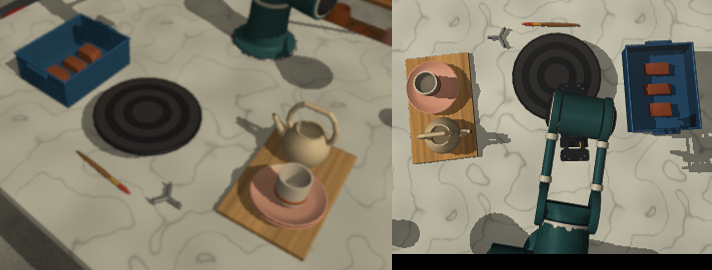

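The wheel is clear, with all three scraps lying in the tub at about (75,62) in the scene half. The teapot stands upright on the board at (305,140), and the cup, plates, brush and spur haven't moved.

```bash
python3 -c "
from h import *
print(order.close_job())"
```

```text
the job is handed in; nothing more can be done
None
```

The job is handed in at about 42 s on the robot's clock: the teapot stands upright on the ware board, all three offcuts are in the reclaim tub, and the last pictures show the wheel clear and the other items where they were.

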